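# Stand the toppled tool block up and put the scraper back in it

### The job

The wooden scraper block has been knocked over on the bench. Stand it upright on its black rubber foot, slot mouth up, let go of it, and then slide the scraper, blade first, gently down into the slot until its handle rests on the top of the block. Leave the jar, the box of brass knobs and the drawer where they are.

Things in the scene. Friction and masses are not known exactly. Their poses are not given: they have to be found in the camera images.
- holder: Loose wooden block, 46 (x) x 56 (y) x 120 mm (z), 0.2 to 0.45 kg, at the start lying on a 56 mm wide face: z level, x vertical, centre 23 mm above the bench. Origin at its centre; +z runs from the foot (6 mm black rubber sole) to the slotted top. The slot is centred in the top: 9 mm wide (x), 46 mm long (y), 75 mm deep, with 3 mm bevels on its long lips.
- holder_mouth (a point): Centre of the slot's mouth, in the plane of the block's top, 60 mm from the block's centre along its +z; axes as the block's.
- holder_foot (a point): Centre of the underside of the block's foot, 60 mm from its centre along its -z; axes as the block's.
- scraper: Loose flat scraper, 155 mm long, 0.13 kg, at the start lying flat: z level, x vertical, axis 10 mm above the bench. Origin on the axis 100 mm from the blade's edge, near the balance point; +z runs to the handle's end. Steel blade 5 (x) x 38 mm (y), z = -100 to -40 mm; wooden handle 20 (x) x 28 mm (y), z = -40 to 55 mm. Goes in either way round; the handle is too thick for the slot.
- scraper_shoulder (a point): On the scraper's axis where the blade meets the handle, 60 mm from the blade's edge; meets point holder_mouth when the scraper is home. Axes as the scraper's.
- scraper_edge (a point): Middle of the blade's free edge, 100 mm from the scraper's origin along its -z. Axes as the scraper's.
- polish_jar: Amber jar with dark lid, 60 mm diameter, 75 mm tall, standing; origin at the centre of its underside. To be left alone.
- knob_box: Open card box of brass knobs, 110 x 90 x 35 mm; origin at the centre of its underside. To be left alone.
- drawer: Small black drawer with a red front and a brass knob, 110 x 180 x 60 mm; origin at the centre of its underside. To be left alone.
Not all that is in view belongs to the job. Of the things like the holder, leave any that is turquoise; of the rest the larger one is meant.

How it is judged (in metres and radians):
On the way, in this order (a step that is already met when the one before it is completed fails the run):
1. the block stands upright on its foot on the bench, let go and still, the scraper not yet in it (angle between holder's own z axis and vertical below 0.06 rad and height (world z) of holder_foot below 0.006 m and contact force between holder and the fingers below 0.1 N and linear speed of holder below 0.03 m/s and distance between scraper_shoulder and holder_mouth above 0.05 m), for 0.2 s.
2. the scraper is home in the slot, blade down (z of scraper_edge in the frame of holder below 0.006 m and distance between scraper_shoulder and holder_mouth below 0.012 m and angle between the z axis of scraper and the z axis of holder, either way round below 0.12 rad), for 0.1 s.
At the end, for the whole second after the job is handed in: The block stands on its foot on the bench, upright within 0.06 rad; the scraper's blade is down in its slot with the handle within 6 mm of resting on the block's top (shoulder within 12 mm of the slot's mouth, scraper within 0.12 rad of the block's axis); both are still (all of step 2 and angle between holder's own z axis and vertical below 0.06 rad and height (world z) of holder_foot below 0.006 m and linear speed of each of holder, scraper below 0.03 m/s); the robot touches nothing.
It fails at once if the scraper is forced hard against the block (over 60 N) (contact force between scraper and holder above 60 N).
It fails at once if the jar is moved more than 30 mm or tipped (distance of polish_jar from where it was at the start of the episode above 0.03 m or angle between polish_jar's own z axis and vertical above 0.4 rad).
It fails at once if the box of knobs is moved more than 30 mm (distance of knob_box from where it was at the start of the episode above 0.03 m).
It fails at once if the drawer is moved more than 30 mm (distance of drawer from where it was at the start of the episode above 0.03 m).
It also fails if it takes over 67 s, if anything falls off the work surface, if the arm or the gripper's body presses on something with over 40 N, if the wrist force passes 120 N, or if a joint passes its speed limit or range.

### The arm

A 6-joint arm with a two-finger parallel gripper is mounted at the origin on the work surface. World frame = base frame: x ahead of the robot, y to its left, z up, the work surface at z = 0. Lengths are in m, angles in degrees, forces in N, time in s.
With the tool pointing down it reaches from about 0.3 to 0.75 m from the base axis. Payload 8.5 kg.
Tool frame: the origin (TCP) lies between the finger pads; the fingertips stand 25 mm ahead of it and the grasp point (between the pads) lies 6 mm ahead of it; x points along the fingers, y is the direction in which the jaws open and shut, and the axes are right-handed (so a half turn about x gives the same grasp; the last joint's range is limited). The gripper opens to 85 mm and grips with 20 to 120 N. Pads are 22 mm wide; open, the fingers measure 114 mm over their backs; the gripper's body (76 mm by 85 mm) begins 54 mm behind the grasp point. The pads swing forward as they close: fully open they stand 13 mm farther back than shut.
Start: joints at [63.868, 21.807, 74.336, -0, 83.858, -12.336], TCP at [0.131, 0.534, 0.256] pointing down, gripper open.
Joint ranges: [-178.18, 178.18], [-50.72, 133.34], [12.68, 142.11], [-81.47, 261.47], [9.98, 163.14], [-165.26, 165.26]. Speed limits (degrees/s): [136.94, 136.94, 180, 180, 180, 180].

### API

Orientations are given as a 3x3 rotation matrix whose columns are the frame's x, y, z axes.
In Python, from rig import sensors, get_image, workorder gives the robot as it stands.
- The arm moves only by the tool arm_command, never from a script. Its argument "plan" is a list that holds one entry, the list of rows, each a list of 6 numbers: the shift along the tool's x, y, z in units of 25 mm (1.0 is 25 mm), then the turn, a rotation vector about the tool's x, y, z in units of 6 degrees (1.0 is 6 degrees). In form: [[[dx, dy, dz, ax, ay, az], ...]]. A call has 1 to 10 rows; each row is the pose to reach, as a shift and turn from the pose commanded when the call began, along the tool's axes at that moment; what a row does not reach only later rows make up. A row lasts 1/10 s, in which the tool goes at most 50 mm and 8.59 degrees, less where a joint would pass 70% of its speed; a pose out of reach is approached as far as the arm can. A call with a gripper value outside its range is refused whole. "jaw" is the closure, from 0 (fully open) to 1 (shut), set as the call begins (left out, the last holds). The fingers move at their own pace and stop on an object; "newtons" is the grip in N (left out, the last holds). Time passes only in rows, so rows that repeat a pose let the fingers close. It gives the time, the measured TCP pose, the force and the opening at its end, in the units of the state.
- sensors.observe(): the state, without advancing time (a new reading comes with each control period).
- get_image(name): name is "side" or "top"; returns a dict with "img" (480x640x3 uint8, red, green, blue), "fx", "fy", "cx", "cy" (pixels), "dist" ([k1, k2, p1, p2, k3] as OpenCV has them; the pictures are not rectified), "T" (4x4, takes a point from camera to world coordinates). Camera axes: x right, y up, looking along -z (the intrinsics and any distortion apply to the point x, -y, -z); pixel columns grow to the right and rows downward; lengths in m; the calibration is good to about 2 mm. A picture is of the moment at which its call begins. There is no depth.
- workorder.close_job(): hands the job in, once; it reports no verdict.
The state is a dict: "time_s": time; "q": joint angles; "qvel": joint speeds; "joint_efforts": joint torques, N m; "position": TCP position; "tool_rot": TCP orientation; "ft_force": force on the tool from outside, world axes, zero at the start; "wrist_torque": the same for the moment, N m; "grip_width": finger opening in m.
Only numpy, scipy, OpenCV 4.12 (cv2) and the standard library are available. Lean on these libraries where they do the work, as an engineer would, in place of code of your own. Each camera call takes 0.05 s, during which the arm holds its last target. There are 200 camera calls.

## Working session

There is one attempt and no reset: what is moved stays moved. The work goes in short steps, Python scripts to look and compute and a tool call to move; the robot and the scene stay as the last step left them, time stands still between calls to the robot, and variables do not carry over. Pictures are saved under pics/ and viewed, about 8 in all and at most 12, crops included, and the job is handed in when it is done.

Besides the shell and the picture viewer there is one more tool, called after ">>>" in YAML: its name, and indented under it one key for each argument. arm_command: Moves the arm, as the interface text tells. Its arguments: {"type":"object","properties":{"plan":{"type":"array","items":{"type":"array","items":{"type":"array","items":{"type":"number"}}}},"jaw":{"type":"number"},"newtons":{"type":"number"}},"required":["plan"]}

```bash
mkdir -p pics; ls; python3 - <<'E'
from rig import sensors,get_image
import cv2,numpy as np
o=sensors.observe(); print(o['time_s'],o['position'],o['tool_rot'],o['grip_width'])
for n in('side','top'):
    d=get_image(n); cv2.imwrite(f'pics/{n}0.png',d['img'][:,:,::-1]); print(n,d['fx'],d['fy'],d['cx'],d['cy'],d['dist'],np.round(d['T'],3).tolist())
E
```

```text
pics
0.0 [0.1310426  0.53388666 0.25571932] [[-6.43510876e-04  2.38506163e-01  9.71140771e-01]
 [-1.33668377e-03  9.71139899e-01 -2.38506834e-01]
 [-9.99998900e-01 -1.45158985e-03 -3.06131771e-04]] 0.08553644751237979
side 495.50366458294394 495.50366458294394 328.53291730414253 245.44475954195048 [-0.08425572  0.          0.          0.          0.        ] [[0.877, 0.274, -0.394, 0.069], [-0.48, 0.511, -0.713, -0.948], [0.005, 0.815, 0.58, 0.811], [0.0, 0.0, 0.0, 1.0]]
top 497.7215020779996 497.7215020779996 320.6248064619951 250.16893457777047 [-0.04927582  0.          0.          0.          0.        ] [[-0.0, 0.984, -0.179, 0.361], [-1.0, 0.003, 0.017, 0.002], [0.017, 0.179, 0.984, 1.169], [0.0, 0.0, 0.0, 1.0]]
```

View pics/top0.png

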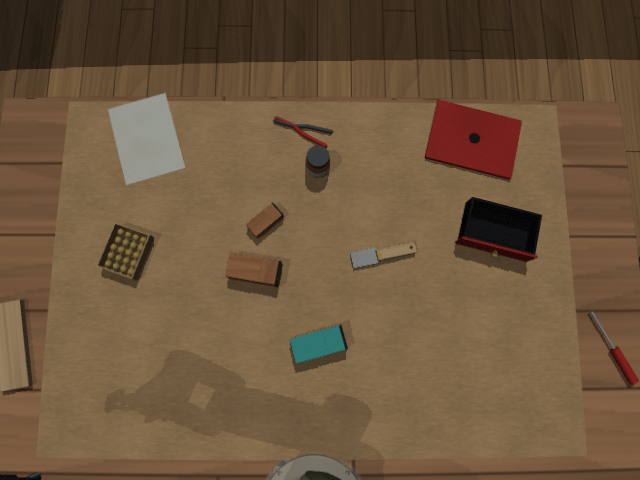

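View pics/side0.png

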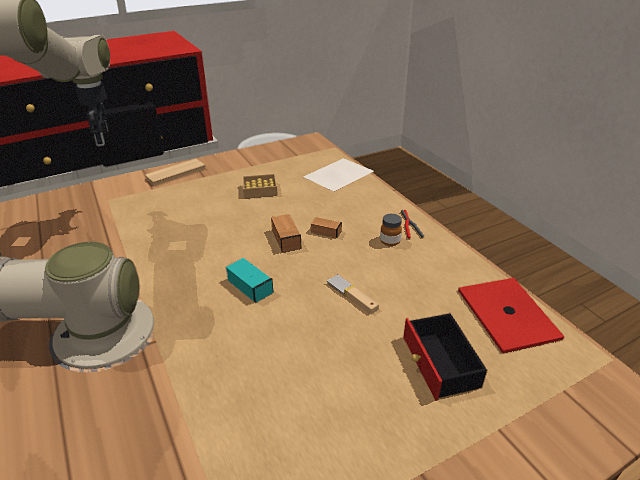

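Candidates for the block in the top view: the large brown one at (253,269), the small brown one at (265,220) and the turquoise one at (318,344). By the description it is the large brown one. The scraper is at (383,256); the drawer, the jar at (318,165) and the knob box at (127,252) stay put. Next is a close crop plus a helper file.

```bash
cat > h.py <<'E'
import numpy as np,cv2
from rig import sensors,get_image
def cam(n,save=None):
    d=get_image(n)
    if save: cv2.imwrite(f'pics/{save}.png',d['img'][:,:,::-1])
    return d
def K(d): return np.array([[d['fx'],0,d['cx']],[0,d['fy'],d['cy']],[0,0,1.]])
def ray(d,uv):
    p=cv2.undistortPoints(np.array(uv,float).reshape(-1,1,2),K(d),np.array(d['dist'])).reshape(-1,2)
    T=np.array(d['T']); r=np.c_[p[:,0],-p[:,1],-np.ones(len(p))]@T[:3,:3].T
    return T[:3,3],r
def plane(d,uv,z):
    o,r=ray(d,uv); return o+r*((z-o[2])/r[:,2])[:,None]
def tri(d1,a,d2,b):
    o1,r1=ray(d1,a);o2,r2=ray(d2,b);out=[]
    for u,v in zip(r1,r2):
        s=np.linalg.lstsq(np.c_[u,-v],o2-o1,rcond=None)[0]
        P,Q=o1+s[0]*u,o2+s[1]*v; out.append([*((P+Q)/2),np.linalg.norm(P-Q)])
    return np.array(out)
def proj(d,X):
    T=np.linalg.inv(np.array(d['T'])); c=np.atleast_2d(X)@T[:3,:3].T+T[:3,3]
    c=c*[1,-1,-1]; return cv2.projectPoints(c,np.zeros(3),np.zeros(3),K(d),np.array(d['dist']))[0].reshape(-1,2)
E
python3 - <<'E'
import cv2,numpy as np
t=cv2.imread('pics/top0.png');s=cv2.imread('pics/side0.png')
f=lambda i,x,y,w,h,k:cv2.resize(i[y:y+h,x:x+w],None,fx=k,fy=k,interpolation=cv2.INTER_CUBIC)
a=f(t,215,240,80,60,5);b=f(t,340,230,80,60,5);c=f(s,255,205,80,60,5);d=f(s,315,265,80,60,5)
cv2.imwrite('pics/crop0.png',np.vstack([np.hstack([a,b]),np.hstack([c,d])]))
E
```

```text
(no output)
```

View pics/crop0.png

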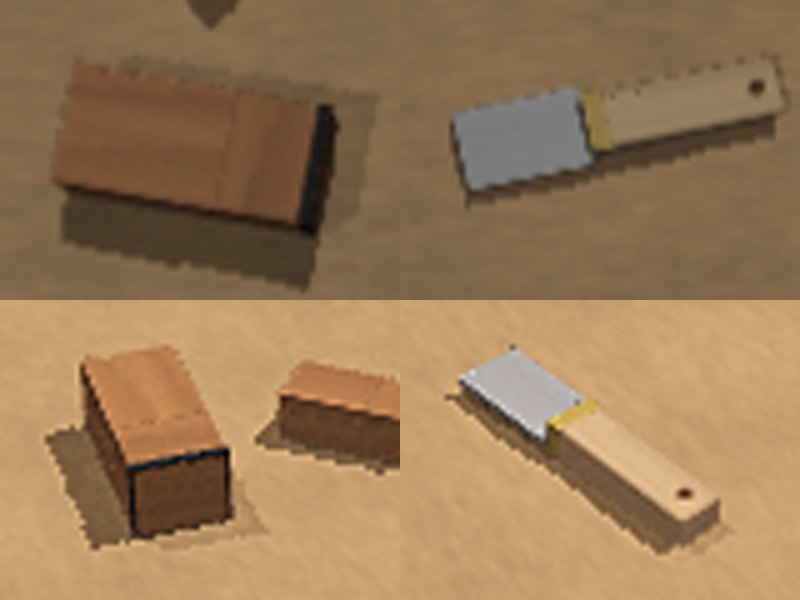

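```bash
python3 - <<'E'
from h import *
np.set_printoptions(precision=4,suppress=True)
d=cam('top');s=cam('side')
t=lambda x,y,ox,oy:(ox+x/5-.4,oy+y/5-.4)
A=[t(75,65,215,240),t(55,184,215,240),t(297,222,215,240),t(318,104,215,240)]
B=[t(82,60,255,205),t(173,47,255,205),t(229,150,255,205),t(130,166,255,205)]
# side crop rows offset by 300 already removed; order: far-left, far-right, near-right, near-left
P=plane(d,A,.046);Q=plane(s,B,.046);print(P);print(Q)
for X in(P,Q): print([np.linalg.norm(X[i]-X[(i+1)%4])for i in range(4)],X.mean(0))
C=[t(52,120,340,230),t(70,190,340,230),t(192,163,340,230),t(180,90,340,230),t(383,108,340,230),t(372,60,340,230)]
C=[t(x*1,y,340,230)for x,y in[(52,118),(68,190),(193,165),(178,90)]]
D=[t(x,y,340,230)for x,y in[(205,150),(385,112),(372,58),(195,93)]]
X=plane(d,C,.0125);Y=plane(d,D,.02);print(X,Y)
E1=[t(x,y,315,265)for x,y in[(60,78),(114,47),(195,104),(145,140)]]
print(plane(s,E1,.0125))
# colour masks
im=d['img'][:,:,::-1]; hsv=cv2.cvtColor(np.ascontiguousarray(im),cv2.COLOR_BGR2HSV)
for p in[(250,268),(275,272),(240,262),(222,255),(290,290),(365,258),(395,252),(350,245)]: print(p,hsv[p[1],p[0]])
E
```

```text
[[0.56   0.1911 0.046 ]
 [0.5052 0.1985 0.046 ]
 [0.4881 0.0884 0.046 ]
 [0.5422 0.0796 0.046 ]]
[[0.5103 0.1983 0.046 ]
 [0.5629 0.1862 0.046 ]
 [0.5447 0.0744 0.046 ]
 [0.4904 0.086  0.046 ]]
[np.float64(0.055365249363774675), np.float64(0.11141506502888052), np.float64(0.0548388178814466), np.float64(0.11289694097883583)] [0.5239 0.1394 0.046 ]
[np.float64(0.053895414129854186), np.float64(0.11329563959093364), np.float64(0.055471077990404495), np.float64(0.11406311998489574)] [0.5271 0.1362 0.046 ]
[[ 0.5653 -0.0873  0.0125]
 [ 0.5309 -0.0944  0.0125]
 [ 0.5429 -0.1537  0.0125]
 [ 0.5789 -0.1473  0.0125]] [[ 0.5489 -0.1584  0.02  ]
 [ 0.5672 -0.2441  0.02  ]
 [ 0.5932 -0.2388  0.02  ]
 [ 0.5761 -0.1543  0.02  ]]
[[ 0.5338 -0.0967  0.0125]
 [ 0.5702 -0.0878  0.0125]
 [ 0.5834 -0.1466  0.0125]
 [ 0.5477 -0.1584  0.0125]]
(250, 268) [ 13 139 123]
(275, 272) [ 14 135 117]
(240, 262) [ 13 135 125]
(222, 255) [ 17 106 132]
(290, 290) [ 17 110 125]
(365, 258) [ 60   4 123]
(395, 252) [ 18  91 148]
(350, 245) [ 17 108 135]
```

Chosen: the large brown block at px (253,269). Its mid-seam lies 62% of the way along, matching the 75 mm slot depth, and the black-edged sole is at the right (−y) end, so the slot mouth faces about +y. The measured sizes agree: 55 × 113 mm of wood plus 6 mm of sole.

Plan: grip across the 56 mm faces with the tool tilted about −45°, then turn 90° about tool y.

```bash
cat >> h.py <<'E'
from scipy.spatial.transform import Rotation as R
np.set_printoptions(precision=4,suppress=True)
def frame(yaw,phi):
    "tool y horizontal at azimuth yaw, tool down, then turned phi about tool y"
    a=np.radians(yaw); y=np.array([np.cos(a),np.sin(a),0]); x=np.array([0,0,-1.])
    return R.from_matrix(np.c_[x,y,np.cross(x,y)])*R.from_euler('y',phi,degrees=True)
def row(G,yaw,phi,ref=None,ahead=.006):
    "row for grasp point G from the pose now (or ref=(pos,R))"
    o=sensors.observe()
    p,r=ref or (np.array(o['position']),R.from_matrix(o['tool_rot']))
    t=frame(yaw,phi); tp=np.array(G)-ahead*t.as_matrix()[:,0]
    v=np.r_[r.inv().apply(tp-p)/.025,(r.inv()*t).as_rotvec(degrees=True)/6]
    print('row',np.round(v,2).tolist(),'n>=',np.ceil(max(np.linalg.norm(v[:3])/2,np.linalg.norm(v[3:])*6/8.59)))
    return tp,t
def state():
    o=sensors.observe(); r=np.array(o['tool_rot'])
    print('t',o['time_s'],'G',np.array(o['position'])+.006*r[:,0],'x',r[:,0],'y',r[:,1],'F',np.array(o['ft_force']),'w',o['grip_width'],'q',np.array(o['q']))
E
python3 -c "
from h import *
row([.531,.172,.20],-9.3,0)"
```

```text
row [2.0, -10.25, 18.99, 14.25, 0.0, 0.01] n>= 11.0
```

>>> arm_command:
  plan:
    - [[2, -10.25, 19, 14.25, 0, 0], [2, -10.25, 19, 14.25, 0, 0], [2, -10.25, 19, 14.25, 0, 0], [2, -10.25, 19, 14.25, 0, 0], [2, -10.25, 19, 14.25, 0, 0], [2, -10.25, 19, 14.25, 0, 0], [2, -10.25, 19, 14.25, 0, 0], [2, -10.25, 19, 14.25, 0, 0], [2, -10.25, 19, 14.25, 0, 0], [2, -10.25, 19, 14.25, 0, 0]]
  jaw: 0

```text
time_s: 1.2
position: [0.5015, 0.1983, 0.21]
tool_rot: [[-0.0, 0.986, -0.168], [0.0, -0.168, -0.986], [-1.0, -0.0, -0.0]]
ft_force: [0.5, 0.6, 0.6]
grip_width: 0.0852
```

```bash
python3 -c "
from h import *
state()
row([.531,.172,.20],-9.3,-45)"
```

```text
t 1.2 G [0.5015 0.1983 0.204 ] x [-0.0001  0.     -1.    ] y [ 0.9858 -0.1678 -0.0001] F [0.5061 0.5736 0.6286] w 0.08517420053329408 q [ 8.9911 22.9493 80.5783  0.0035 76.4781 18.6479]
row [0.23, 1.34, 0.67, -0.06, -7.5, 0.02] n>= 6.0
```

>>> arm_command:
  plan:
    - [[0.25, 1.35, 0.67, 0, -7.5, 0], [0.25, 1.35, 0.67, 0, -7.5, 0], [0.25, 1.35, 0.67, 0, -7.5, 0], [0.25, 1.35, 0.67, 0, -7.5, 0], [0.25, 1.35, 0.67, 0, -7.5, 0], [0.25, 1.35, 0.67, 0, -7.5, 0], [0.25, 1.35, 0.67, 0, -7.5, 0]]

```text
time_s: 1.9
position: [0.5308, 0.1786, 0.2028]
tool_rot: [[-0.115, 0.987, -0.112], [-0.697, -0.161, -0.699], [-0.708, -0.002, 0.706]]
ft_force: [0.2, -0.2, -0.4]
grip_width: 0.0858
```

```bash
python3 -c "
from h import *
state()
t=row([.531,.172,.06],-9.3,-45)
row([.531,.172,.026],-9.3,-45)"
```

```text
t 1.9 G [0.5301 0.1744 0.1986] x [-0.1148 -0.6969 -0.7079] y [ 0.987  -0.1605 -0.0021] F [ 0.2102 -0.197  -0.4156] w 0.08582209034599168 q [ 21.0633  37.7415  66.7385 -38.1704  99.7449  31.9254]
row [3.99, 0.06, -3.85, 0.02, -0.01, 0.01] n>= 3.0
row [4.95, 0.06, -4.81, 0.02, -0.01, 0.01] n>= 4.0
```

```bash
python3 -c "
from h import *
class D(dict):pass
d=cam('top'); im=cv2.imread('pics/top0.png')
h=cv2.cvtColor(im,cv2.COLOR_BGR2HSV)
m=cv2.inRange(h,(8,120,40),(15,255,160)); m[:195]=0;m[300:]=0;m[:,:215]=0;m[:,300:]=0
m=cv2.morphologyEx(m,cv2.MORPH_OPEN,np.ones((3,3)))
for c in cv2.findContours(m,cv2.RETR_EXTERNAL,cv2.CHAIN_APPROX_SIMPLE)[0]:
    if cv2.contourArea(c)>80:
        b=cv2.boxPoints(cv2.minAreaRect(c)); z=.046 if b[:,1].mean()>245 else .03
        print(b.tolist(),plane(d,b,z)[:,:2].tolist())
"
```

```text
[[224.18487548828125, 277.34716796875], [229.13204956054688, 250.96226501464844], [278.5207214355469, 260.22265625], [273.57354736328125, 286.6075439453125]] [[0.5029931379808894, 0.2015966019610393], [0.5638486642808195, 0.19231007153935953], [0.5426588832142243, 0.07890379571163736], [0.4821793503382928, 0.08922536494011568]]
[[244.39654541015625, 224.7413787841797], [271.2482604980469, 202.0206756591797], [282.55169677734375, 215.37928771972656], [255.69998168945312, 238.09999084472656]] [[0.6293233668746554, 0.1612657767660378], [0.6847049557986791, 0.0992924812629976], [0.6522190197820542, 0.0721000349032833], [0.5974010530495286, 0.13401118665431]]
```

>>> arm_command:
  plan:
    - [[4, 0, -3.85, 0, 0, 0], [4, 0, -3.85, 0, 0, 0], [4, 0, -3.85, 0, 0, 0], [4, 0, -3.85, 0, 0, 0]]
  jaw: 0.18
  newtons: 60

```text
time_s: 2.35
position: [0.529, 0.174, 0.0619]
tool_rot: [[-0.121, 0.986, -0.111], [-0.697, -0.164, -0.698], [-0.706, -0.007, 0.708]]
ft_force: [0.2, -0.2, 1.0]
grip_width: 0.0698
```

```bash
python3 -c "
from h import *
state()
row([.530,.172,.028],-9.3,-45)"
```

```text
t 2.35 G [0.5282 0.1699 0.0577] x [-0.1207 -0.6975 -0.7064] y [ 0.9865 -0.1637 -0.0069] F [ 0.2258 -0.1645  0.9871] w 0.06978257068839987 q [ 20.7094  47.0625  74.1363 -37.6457  86.6528  41.8723]
row [0.77, 0.06, -0.91, 0.03, 0.01, 0.06] n>= 1.0
```

>>> arm_command:
  plan:
    - [[0.4, 0.05, -0.45, 0, 0, 0], [0.77, 0.05, -0.9, 0, 0, 0.05], [0.77, 0.05, -0.9, 0, 0, 0.05], [0.77, 0.05, -0.9, 0, 0, 0.05]]

```text
time_s: 2.75
position: [0.5324, 0.1777, 0.0364]
tool_rot: [[-0.108, 0.987, -0.115], [-0.698, -0.158, -0.698], [-0.708, 0.005, 0.707]]
ft_force: [-0.4, 0.4, -0.2]
grip_width: 0.0701
```

>>> arm_command:
  plan:
    - [[0, 0, 0, 0, 0, 0], [0, 0, 0, 0, 0, 0], [0, 0, 0, 0, 0, 0], [0, 0, 0, 0, 0, 0], [0, 0, 0, 0, 0, 0]]
  jaw: 0.6
  newtons: 60

```text
time_s: 3.25
position: [0.5324, 0.1779, 0.0368]
tool_rot: [[-0.108, 0.987, -0.115], [-0.698, -0.158, -0.698], [-0.707, 0.005, 0.707]]
ft_force: [-0.9, 2.6, 6.0]
grip_width: 0.0554
```

```bash
python3 -c "
from h import *
state()
row([.530,.172,.068],-9.3,-45)
row([.530,.172,.170],-9.3,45)
d=cam('top');s=cam('side')
f=lambda d,x,y:cv2.resize(d['img'][y:y+160,x:x+200,::-1],None,fx=2,fy=2)
cv2.imwrite('pics/g1.png',np.hstack([f(d,160,180),f(s,200,150)]))"
```

```text
t 3.25 G [0.5318 0.1737 0.0326] x [-0.1078 -0.6985 -0.7075] y [ 0.9875 -0.1578  0.0054] F [-0.8831  2.582   5.9565] w 0.05539079126273866 q [ 21.0352  49.2334  74.2664 -38.0375  84.4026  43.7969]
row [-0.95, -0.05, 1.06, -0.01, -0.01, -0.06] n>= 1.0
row [-3.59, -0.03, 4.18, 0.04, 14.99, -0.06] n>= 11.0
```

View pics/g1.png

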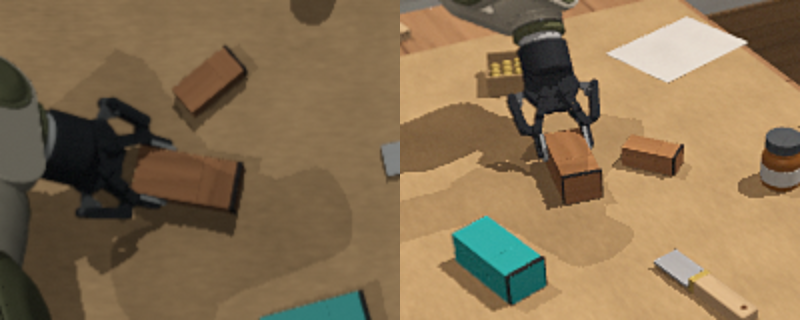

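>>> arm_command:
  plan:
    - [[-0.95, 0, 1.05, 0, 0, 0], [-2, 0, 2.2, 0, 0, 0], [-2.8, 0, 3.2, 0, 0.6, 0], [-3.6, 0, 4.2, 0, 1.6, 0], [-3.6, 0, 4.2, 0, 2.7, 0], [-3.6, 0, 4.2, 0, 3.8, 0], [-3.6, 0, 4.2, 0, 4.9, 0], [-3.6, 0, 4.2, 0, 6, 0], [-3.6, 0, 4.2, 0, 7, 0], [-3.6, 0, 4.2, 0, 7.5, 0]]

```text
time_s: 4.35
position: [0.5297, 0.1664, 0.1738]
tool_rot: [[0.005, 0.987, -0.159], [0.003, -0.159, -0.987], [-1.0, 0.004, -0.003]]
ft_force: [0.3, -0.2, -3.3]
grip_width: 0.0554
```

```bash
python3 -c "
from h import *
state()
row([.530,.172,.140],-9.3,45)"
```

```text
t 4.35 G [0.5297 0.1664 0.1678] x [ 0.0045  0.0028 -1.    ] y [ 0.9872 -0.1592  0.004 ] F [ 0.2819 -0.1809 -3.272 ] w 0.05539853583314768 q [ 5.1621 26.3776 81.3572  0.1416 71.9937 14.2793]
row [1.18, -0.03, -0.05, 0.04, 7.47, -0.03] n>= 6.0
```

>>> arm_command:
  plan:
    - [[0, 0, 0, 0, 1, 0], [0, 0, 0, 0, 2, 0], [0, 0, 0, 0, 3.1, 0], [0, 0, 0, 0, 4.2, 0], [0, 0, 0, 0, 5.3, 0], [0.5, 0, 0, 0, 6.4, 0], [1.1, 0, 0, 0, 7.5, 0], [1.5, 0, 0, 0, 7.5, 0], [1.5, 0, 0, 0, 7.5, 0], [1.5, 0, 0, 0, 7.5, 0]]

```text
time_s: 5.35
position: [0.5303, 0.1675, 0.1366]
tool_rot: [[0.114, 0.988, -0.108], [0.696, -0.157, -0.7], [-0.709, 0.005, -0.706]]
ft_force: [-0.1, -0.1, -3.0]
grip_width: 0.0553
```

```bash
python3 -c "
from h import *
state()
d=cam('top');s=cam('side')
p=sensors.observe()['position']
f=lambda d:(lambda c:(print(c),cv2.resize(d['img'][c[1]-60:c[1]+60,c[0]-80:c[0]+80,::-1],None,fx=2.5*2,fy=2.5*2,interpolation=cv2.INTER_CUBIC))[1])(proj(d,[p[0],p[1],.07])[0].astype(int))
cv2.imwrite('pics/g2.png',cv2.resize(f(s),(800,600)))
cv2.imwrite('pics/g2t.png',f(d))"
```

```text
t 5.35 G [0.5309 0.1717 0.1324] x [ 0.1139  0.6963 -0.7087] y [ 0.9876 -0.1568  0.0047] F [-0.1154 -0.1264 -2.9619] w 0.05533145415773156 q [-12.8494  30.2666  96.5314  49.8646  67.0808 -30.1884]
[281 212]
[237 263]
```

View pics/g2.png

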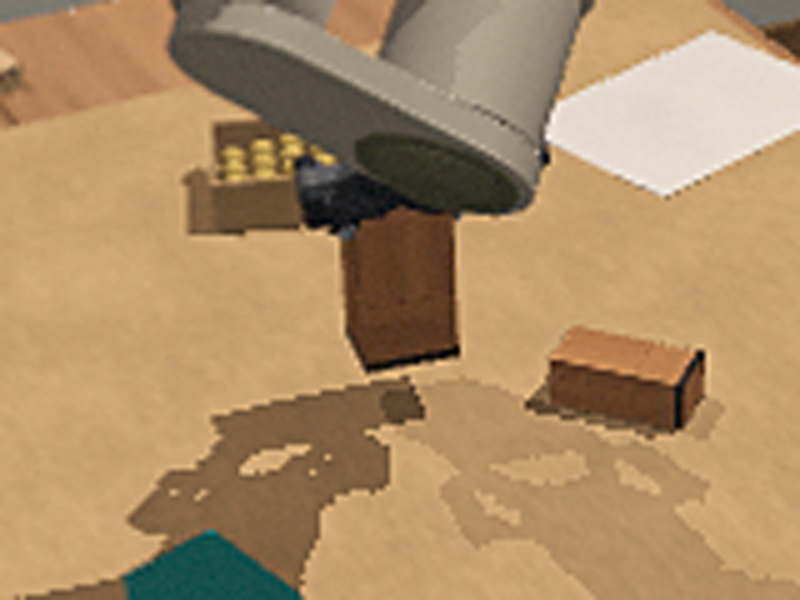

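>>> arm_command:
  plan:
    - [[0.4, 0, 0.4, 0, 0, 0], [0.8, 0, 0.8, 0, 0, 0], [0.8, 0, 0.8, 0, 0, 0], [0.8, 0, 0.8, 0, 0, 0]]

```text
time_s: 5.85
position: [0.5304, 0.1674, 0.1086]
tool_rot: [[0.114, 0.988, -0.108], [0.698, -0.157, -0.699], [-0.707, 0.005, -0.707]]
ft_force: [0.8, 0.0, -3.8]
grip_width: 0.0552
```

>>> arm_command:
  plan:
    - [[0.03, 0, 0.03, 0, 0, 0], [0.06, 0, 0.06, 0, 0, 0], [0.06, 0, 0.06, 0, 0, 0]]

```text
time_s: 6.15
position: [0.5302, 0.1671, 0.1059]
tool_rot: [[0.115, 0.987, -0.109], [0.698, -0.158, -0.699], [-0.707, 0.004, -0.707]]
ft_force: [-0.5, -0.7, -2.7]
grip_width: 0.0554
```

>>> arm_command:
  plan:
    - [[0.03, 0, 0.03, 0, 0, 0], [0.03, 0, 0.03, 0, 0, 0], [0.03, 0, 0.03, 0, 0, 0]]

```text
time_s: 6.45
position: [0.5302, 0.1671, 0.1046]
tool_rot: [[0.114, 0.987, -0.109], [0.698, -0.158, -0.699], [-0.707, 0.004, -0.707]]
ft_force: [0.7, -0.6, -4.1]
grip_width: 0.0554
```

>>> arm_command:
  plan:
    - [[0.03, 0, 0.03, 0, 0, 0], [0.03, 0, 0.03, 0, 0, 0], [0.03, 0, 0.03, 0, 0, 0]]

```text
time_s: 6.75
position: [0.5302, 0.1671, 0.1035]
tool_rot: [[0.114, 0.987, -0.109], [0.698, -0.158, -0.699], [-0.707, 0.004, -0.707]]
ft_force: [-0.1, 0.3, -2.4]
grip_width: 0.0552
```

>>> arm_command:
  plan:
    - [[0.03, 0, 0.03, 0, 0, 0], [0.03, 0, 0.03, 0, 0, 0], [0.03, 0, 0.03, 0, 0, 0]]

```text
time_s: 7.05
position: [0.5302, 0.1671, 0.1024]
tool_rot: [[0.114, 0.987, -0.109], [0.698, -0.158, -0.699], [-0.707, 0.004, -0.707]]
ft_force: [-0.2, -0.1, -2.7]
grip_width: 0.0554
```

>>> arm_command:
  plan:
    - [[0.03, 0, 0.03, 0, 0, 0], [0.03, 0, 0.03, 0, 0, 0], [0.03, 0, 0.03, 0, 0, 0]]

```text
time_s: 7.35
position: [0.5301, 0.1671, 0.1014]
tool_rot: [[0.114, 0.987, -0.109], [0.698, -0.158, -0.699], [-0.707, 0.004, -0.707]]
ft_force: [0.6, -0.6, -3.3]
grip_width: 0.055
```

>>> arm_command:
  plan:
    - [[0.03, 0, 0.03, 0, 0, 0], [0.06, 0, 0.06, 0, 0, 0], [0.06, 0, 0.06, 0, 0, 0]]

```text
time_s: 7.65
position: [0.5302, 0.1671, 0.1003]
tool_rot: [[0.115, 0.987, -0.108], [0.699, -0.158, -0.698], [-0.706, 0.004, -0.708]]
ft_force: [-4.0, -3.0, 6.5]
grip_width: 0.0554
```

>>> arm_command:
  plan:
    - [[0.03, 0, 0.03, 0, 0, 0], [0.06, 0, 0.06, 0, 0, 0], [0.06, 0, 0.06, 0, 0, 0]]

```text
time_s: 7.95
position: [0.5302, 0.1672, 0.1002]
tool_rot: [[0.115, 0.988, -0.107], [0.701, -0.157, -0.696], [-0.704, 0.006, -0.71]]
ft_force: [-10.7, -9.6, 27.3]
grip_width: 0.0553
```

```bash
python3 -c "
from h import *
state()
s=cam('side');d=cam('top')
f=lambda d,c:cv2.resize(d['img'][c[1]-30:c[1]+30,c[0]-40:c[0]+40,::-1],None,fx=5,fy=5,interpolation=cv2.INTER_CUBIC)
cv2.imwrite('pics/g3.png',np.hstack([f(s,(280,225)),f(d,(245,265))]))
"
```

```text
t 7.95 G [0.5309 0.1714 0.0959] x [ 0.1153  0.7006 -0.7042] y [ 0.9876 -0.157   0.0056] F [-10.6937  -9.6163  27.2741] w 0.05529589674180191 q [-13.009   33.8596  98.4263  52.1063  63.8789 -35.1386]
```

View pics/g3.png

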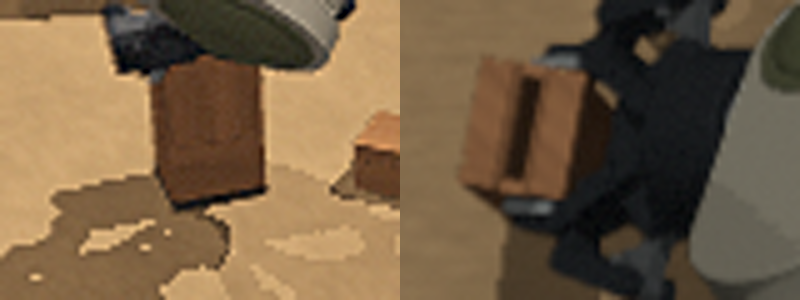

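>>> arm_command:
  plan:
    - [[-0.07, 0, -0.07, 0, 0, 0], [-0.07, 0, -0.07, 0, 0, 0], [-0.07, 0, -0.07, 0, 0, 0]]

```text
time_s: 8.35
position: [0.5304, 0.167, 0.1003]
tool_rot: [[0.115, 0.987, -0.108], [0.698, -0.158, -0.698], [-0.706, 0.005, -0.708]]
ft_force: [-3.0, -4.1, 9.0]
grip_width: 0.0551
```

>>> arm_command:
  plan:
    - [[0, 0, 0, 0, 0, 0], [0, 0, 0, 0, 0, 0], [0, 0, 0, 0, 0, 0], [0, 0, 0, 0, 0, 0], [0, 0, 0, 0, 0, 0]]
  jaw: 0.1

```text
time_s: 8.85
position: [0.5302, 0.1671, 0.0995]
tool_rot: [[0.114, 0.987, -0.109], [0.698, -0.158, -0.699], [-0.707, 0.004, -0.707]]
ft_force: [-0.8, 0.5, 0.0]
grip_width: 0.0772
```

```bash
python3 -c "
from h import *
state()"
```

```text
t 8.85 G [0.5309 0.1713 0.0953] x [ 0.1141  0.6979 -0.7071] y [ 0.9875 -0.1579  0.0036] F [-0.8365  0.4573  0.0314] w 0.07715485606645077 q [-12.9343  33.8729  98.3737  51.8841  63.7614 -34.8421]
```

Block is released and standing. I'll retreat along the tool axis, then move to the scraper. A 20° entry tilt there keeps the wrist clear of the drawer.

>>> arm_command:
  plan:
    - [[-1, 0, 0, 0, 0, 0], [-2, 0, 0, 0, 0, 0], [-3.5, 0, 0, 0, 0, 0], [-5, 0, 0, 0, 0, 0], [-5.5, 0, 0, 0, 0, 0], [-5.5, 0, 0, 0, 0, 0]]
  jaw: 0.1

```text
time_s: 9.45
position: [0.5149, 0.0703, 0.1975]
tool_rot: [[0.117, 0.987, -0.109], [0.697, -0.16, -0.699], [-0.707, 0.006, -0.707]]
ft_force: [-0.1, -0.7, -0.2]
grip_width: 0.0767
```

```bash
python3 -c "
from h import *
state()
row([.573,-.203,.15],11.4,20)
d=cam('top','top4');s=cam('side','side4')
# block top by colour
for n,i,(x0,x1,y0,y1) in(('t',d,(190,260,230,300)),('s',s,(245,310,150,240))):
    h=cv2.cvtColor(i['img'],cv2.COLOR_RGB2HSV); print(n,h[y0:y1:8,x0:x1:8,1].tolist())
f=lambda d,c:cv2.resize(d['img'][c[1]-30:c[1]+30,c[0]-40:c[0]+40,::-1],None,fx=5,fy=5,interpolation=cv2.INTER_CUBIC)
cv2.imwrite('pics/g4.png',np.hstack([f(s,(280,205)),f(d,(235,260))]))
"
```

```text
t 9.45 G [0.5156 0.0745 0.1933] x [ 0.1169  0.6971 -0.7074] y [ 0.9872 -0.1596  0.0059] F [-0.1236 -0.7213 -0.211 ] w 0.0766645312464852 q [-24.3478  24.4391  93.885   43.9599  79.8395 -30.6499]
row [-6.22, 4.06, 8.63, -2.89, -4.11, -1.9] n>= 6.0
t [[109, 108, 107, 105, 108, 109, 106, 108, 138], [107, 107, 106, 107, 110, 105, 108, 108, 112], [107, 107, 109, 107, 117, 108, 108, 106, 112], [108, 106, 108, 109, 141, 163, 136, 114, 108], [107, 108, 108, 106, 137, 137, 136, 158, 111], [108, 107, 105, 109, 138, 141, 143, 145, 108], [107, 106, 106, 107, 108, 152, 160, 118, 107], [108, 107, 106, 108, 107, 111, 116, 105, 107], [107, 108, 105, 107, 108, 111, 114, 106, 109]]
s [[50, 47, 48, 134, 125, 129, 54, 46, 47], [50, 42, 51, 47, 46, 121, 49, 49, 48], [123, 53, 61, 56, 57, 46, 47, 46, 45], [110, 109, 113, 53, 52, 71, 80, 54, 48], [144, 156, 145, 3, 7, 71, 82, 87, 102], [126, 131, 120, 41, 15, 122, 175, 78, 79], [126, 113, 116, 140, 144, 143, 110, 110, 112], [112, 108, 110, 144, 152, 171, 109, 112, 111], [113, 118, 115, 107, 154, 145, 111, 110, 112], [111, 115, 109, 109, 151, 153, 111, 116, 107], [114, 111, 113, 128, 147, 157, 121, 117, 130], [113, 127, 120, 122, 113, 114, 117, 115, 119]]
```

View pics/g4.png

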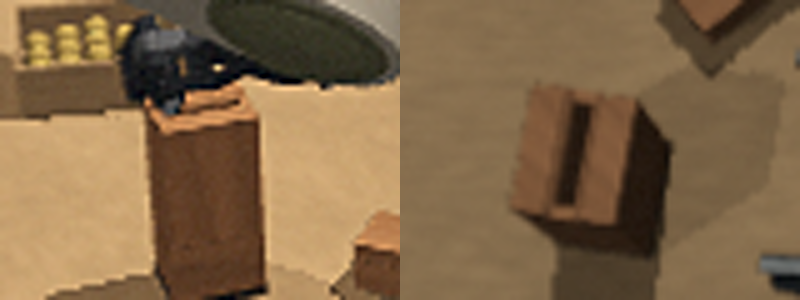

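The block stands free on its foot with the slot mouth up (top crop, mouth centre near px (237,259)). On to the scraper.

>>> arm_command:
  plan:
    - [[-6.2, 4.05, 8.6, -2.9, -4.1, -1.9], [-6.2, 4.05, 8.6, -2.9, -4.1, -1.9], [-6.2, 4.05, 8.6, -2.9, -4.1, -1.9], [-6.2, 4.05, 8.6, -2.9, -4.1, -1.9], [-6.2, 4.05, 8.6, -2.9, -4.1, -1.9], [-6.2, 4.05, 8.6, -2.9, -4.1, -1.9], [-6.2, 4.05, 8.6, -2.9, -4.1, -1.9], [-6.2, 4.05, 8.6, -2.9, -4.1, -1.9], [-6.2, 4.05, 8.6, -2.9, -4.1, -1.9]]
  jaw: 0.35

```text
time_s: 10.45
position: [0.5733, -0.2014, 0.1542]
tool_rot: [[-0.071, 0.979, 0.189], [0.338, 0.202, -0.919], [-0.939, -0.002, -0.345]]
ft_force: [-0.3, 0.3, -0.5]
grip_width: 0.0556
```

```bash
python3 -c "
from h import *
state()
row([.573,-.203,.05],11.4,20)
row([.573,-.203,.0245],11.4,20)
d=cam('top')
# block top face (z=.12): brown bright mask
h=cv2.cvtColor(d['img'],cv2.COLOR_RGB2HSV); m=cv2.inRange(h,(8,118,85),(16,255,255)); k=np.zeros_like(m);k[230:295,205:280]=255
m&=k; m=cv2.morphologyEx(m,cv2.MORPH_CLOSE,np.ones((7,7)));m=cv2.morphologyEx(m,cv2.MORPH_OPEN,np.ones((5,5)))
c=max(cv2.findContours(m,0,2)[0],key=cv2.contourArea)
b=cv2.boxPoints(cv2.minAreaRect(c)); P=plane(d,b,.12); print(b.tolist(),P,P.mean(0),[np.linalg.norm(P[i]-P[i-1]) for i in range(4)])
ds=cv2.inRange(h,(0,0,0),(179,255,75)); fm=np.zeros_like(m);cv2.fillPoly(fm,[cv2.convexHull(c)],255);fm=cv2.erode(fm,np.ones((5,5)))
ys,xs=np.nonzero(ds&fm); Q=plane(d,np.c_[xs,ys],.12);print('slot',len(xs),Q.mean(0),np.linalg.svd(Q[:,:2]-Q[:,:2].mean(0))[2][0],np.ptp(Q,0))
"
```

```text
t 10.45 G [ 0.5728 -0.1994  0.1486] x [-0.0712  0.3376 -0.9386] y [ 0.9793  0.2022 -0.0015] F [-0.2565  0.2998 -0.4981] w 0.0556260295693034 q [-35.7558  37.4252  66.4702  13.4422  91.2714 -48.9021]
row [3.65, -0.02, 1.49, 0.04, -0.03, 0.03] n>= 2.0
row [4.61, -0.02, 1.85, 0.04, -0.03, 0.03] n>= 3.0
[[215.91891479492188, 272.4865417480469], [220.4053955078125, 245.56761169433594], [241.64865112304688, 249.10812377929688], [237.16217041015625, 276.02703857421875]] [[0.504  0.2064 0.12  ]
 [0.5622 0.1989 0.12  ]
 [0.5546 0.1531 0.12  ]
 [0.4966 0.161  0.12  ]] [0.5294 0.1798 0.12  ] [np.float64(0.045942974984437765), np.float64(0.058687873512622384), np.float64(0.046392316663710555), np.float64(0.05859663851213037)]
slot 88 [0.53   0.1792 0.12  ] [-0.9879  0.155 ] [0.0411 0.0139 0.    ]
```

>>> arm_command:
  plan:
    - [[1.5, 0, 0.6, 0, 0, 0], [3, 0, 1.2, 0, 0, 0], [4, 0, 1.6, 0, 0, 0], [4.3, 0, 1.73, 0, 0, 0], [4.6, 0, 1.85, 0, 0, 0], [4.6, 0, 1.85, 0, 0, 0], [4.6, 0, 1.85, 0, 0, 0]]

```text
time_s: 11.2
position: [0.5746, -0.2072, 0.0322]
tool_rot: [[-0.068, 0.98, 0.189], [0.335, 0.201, -0.92], [-0.94, 0.001, -0.342]]
ft_force: [0.3, -0.3, 0.1]
grip_width: 0.0554
```

```bash
python3 -c "
from h import *
state()
s=cam('side');d=cam('top')
f=lambda d,c:cv2.resize(d['img'][c[1]-60:c[1]+60,c[0]-80:c[0]+80,::-1],(400,300),interpolation=cv2.INTER_CUBIC)
cv2.imwrite('pics/g5.png',np.hstack([f(s,(350,290)),f(d,(390,250))]))"
```

```text
t 11.2 G [ 0.5741 -0.2052  0.0266] x [-0.0678  0.3354 -0.9396] y [0.9797 0.2006 0.0009] F [ 0.2896 -0.3058  0.08  ] w 0.05538794817410971 q [-36.1075  45.5561  72.4159  13.6911  77.4199 -52.4938]
```

View pics/g5.png

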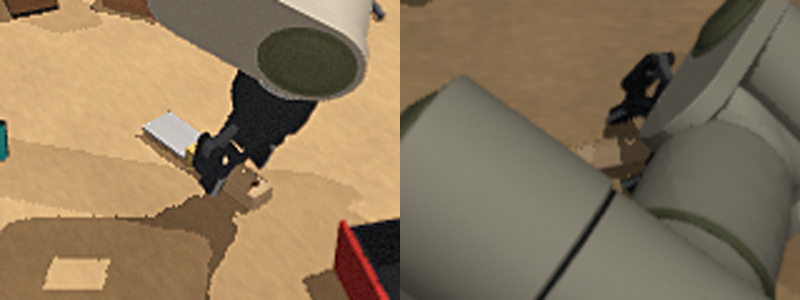

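Fingers straddle the handle, with the blade free to the left at about (170,130) in the crop. Close.

>>> arm_command:
  plan:
    - [[0.07, 0, 0.03, 0, 0, 0], [0.07, 0, 0.03, 0, 0, 0]]

```text
time_s: 11.5
position: [0.574, -0.2072, 0.0292]
tool_rot: [[-0.069, 0.98, 0.188], [0.336, 0.2, -0.92], [-0.939, -0.0, -0.343]]
ft_force: [-0.2, -0.8, 0.3]
grip_width: 0.0558
```

>>> arm_command:
  plan:
    - [[0, 0, 0, 0, 0, 0], [0, 0, 0, 0, 0, 0], [0, 0, 0, 0, 0, 0], [0, 0, 0, 0, 0, 0], [0, 0, 0, 0, 0, 0], [0, 0, 0, 0, 0, 0]]
  jaw: 0.95
  newtons: 60

```text
time_s: 12.1
position: [0.5742, -0.2074, 0.0294]
tool_rot: [[-0.069, 0.98, 0.188], [0.336, 0.2, -0.92], [-0.939, -0.0, -0.343]]
ft_force: [-0.1, -2.2, 5.3]
grip_width: 0.0267
```

```bash
python3 -c "
from h import *
state()
row([.574,-.204,.24],11.4,20)"
```

```text
t 12.1 G [ 0.5738 -0.2054  0.0238] x [-0.0687  0.336  -0.9394] y [ 0.9797  0.2002 -0.    ] F [-0.0579 -2.2218  5.3112] w 0.02674471562633301 q [-36.1405  45.776   72.5035  13.6933  77.1928 -52.5601]
row [-8.11, 0.02, -3.02, 0.02, -0.01, 0.01] n>= 5.0
```

>>> arm_command:
  plan:
    - [[-1, 0, -0.37, 0, 0, 0], [-3, 0, -1.1, 0, 0, 0], [-5, 0, -1.85, 0, 0, 0], [-7, 0, -2.6, 0, 0, 0], [-8.1, 0, -3, 0, 0, 0], [-8.1, 0, -3, 0, 0, 0]]

```text
time_s: 12.7
position: [0.575, -0.2067, 0.2502]
tool_rot: [[-0.062, 0.98, 0.191], [0.331, 0.201, -0.922], [-0.941, 0.006, -0.337]]
ft_force: [0.1, 0.0, -1.1]
grip_width: 0.0267
```

```bash
python3 -c "
from h import *
state()
print('mid');p,t=row([.55,0,.30],0,-30)
print('fromnow');row([.532,.193,.29],-8.9,-70)
print('mid->end');row([.532,.193,.29],-8.9,-70,ref=(p,t))"
```

```text
t 12.7 G [ 0.5746 -0.2047  0.2445] x [-0.062   0.3313 -0.9415] y [0.9796 0.2007 0.0061] F [ 0.0751  0.0216 -1.1359] w 0.026714594151634165 q [-36.0557  33.293   57.8515  13.7381 103.0793 -46.2466]
mid
row [0.77, 0.72, -8.67, 1.98, -8.26, -0.24] n>= 6.0
fromnow
row [3.9, 1.61, -15.83, 3.4, -14.79, -1.67] n>= 11.0
mid->end
row [-3.46, -0.69, -7.04, 0.97, -6.65, -1.16] n>= 5.0
```

>>> arm_command:
  plan:
    - [[0.1, 0.1, -1.2, 0.28, -1.15, 0], [0.2, 0.2, -2.4, 0.56, -2.3, 0], [0.3, 0.3, -3.6, 0.84, -3.5, -0.1], [0.4, 0.4, -4.9, 1.1, -4.7, -0.1], [0.55, 0.5, -6.2, 1.4, -5.9, -0.2], [0.65, 0.6, -7.4, 1.7, -7.1, -0.2], [0.77, 0.72, -8.67, 1.98, -8.26, -0.24], [0.77, 0.72, -8.67, 1.98, -8.26, -0.24]]

```text
time_s: 13.5
position: [0.5489, 0.0084, 0.2999]
tool_rot: [[-0.006, 1.0, 0.011], [-0.497, 0.007, -0.868], [-0.868, -0.011, 0.497]]
ft_force: [-1.1, -0.3, -1.2]
grip_width: 0.0263
```

```bash
python3 -c "
from h import *
state()
row([.532,.193,.29],-8.9,-70)"
```

```text
t 13.5 G [0.5488 0.0054 0.2947] x [-0.006  -0.4968 -0.8678] y [ 0.9999  0.0069 -0.0109] F [-1.1434 -0.2783 -1.2337] w 0.02625063034115574 q [  0.6644  22.7445  70.6813 -29.8091  87.7021   1.6244]
row [-3.5, -0.58, -6.77, 1.1, -6.68, -1.14] n>= 5.0
```

>>> arm_command:
  plan:
    - [[-0.5, -0.1, -1, 0.16, -1, -0.15], [-1, -0.2, -2, 0.32, -2, -0.3], [-1.5, -0.3, -3.1, 0.5, -3.1, -0.5], [-2.1, -0.4, -4.2, 0.7, -4.2, -0.7], [-2.8, -0.5, -5.5, 0.9, -5.4, -0.9], [-3.5, -0.58, -6.77, 1.1, -6.68, -1.14], [-3.5, -0.58, -6.77, 1.1, -6.68, -1.14], [-3.5, -0.58, -6.77, 1.1, -6.68, -1.14]]

```text
time_s: 14.3
position: [0.5355, 0.1937, 0.2914]
tool_rot: [[-0.152, 0.987, -0.053], [-0.927, -0.161, -0.339], [-0.343, -0.002, 0.939]]
ft_force: [-0.2, -0.7, -0.9]
grip_width: 0.0265
```

```bash
python3 -c "
from h import *
state()
row([.532,.193,.29],-8.9,-70)
s=cam('side','side6');d=cam('top','top6')
for z in(.17,.23,.27): print(proj(s,[.53,.18,z]),proj(d,[.53,.18,z]))
f=lambda d,c:cv2.resize(d['img'][c[1]-50:c[1]+50,c[0]-50:c[0]+50,::-1],(400,400),interpolation=cv2.INTER_CUBIC)
cv2.imwrite('pics/g6.png',np.hstack([f(s,(277,180)),f(d,(225,258))]))"
```

```text
t 14.3 G [0.5346 0.1881 0.2893] x [-0.1516 -0.927  -0.3432] y [ 0.987  -0.1606 -0.0021] F [-0.2441 -0.6606 -0.8889] w 0.026496511470492586 q [ 26.0081  42.3367  56.5503 -61.1161 118.891   22.7956]
row [-0.17, -0.14, -0.03, -0.0, -0.01, 0.06] n>= 1.0
[[277.5111 179.6368]] [[224.6813 256.5225]]
[[276.3488 159.7287]] [[219.2875 251.2985]]
[[275.5496 145.9065]] [[215.3067 247.4415]]
```

View pics/g6.png

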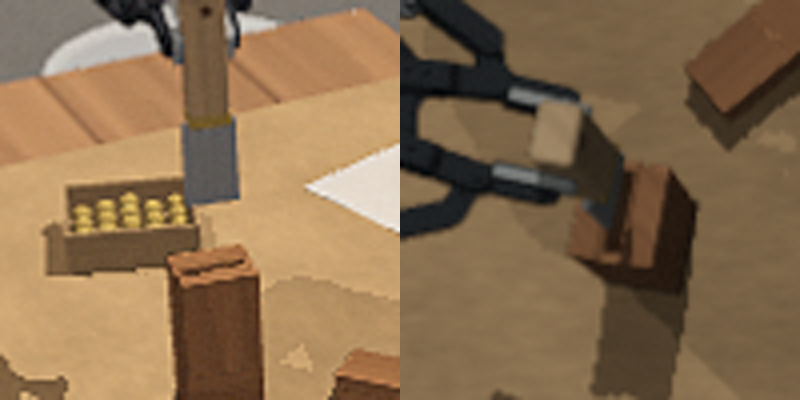

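```bash
cat > m.py <<'E'
from h import *
def quad(d,box,lo,hi,e=.08):
    x0,x1,y0,y1=box; h=cv2.cvtColor(d['img'],cv2.COLOR_RGB2HSV); m=cv2.inRange(h,lo,hi); k=np.zeros_like(m);k[y0:y1,x0:x1]=255
    m=cv2.morphologyEx(m&k,cv2.MORPH_OPEN,np.ones((2,2)))
    c=max(cv2.findContours(m,0,2)[0],key=cv2.contourArea); hull=cv2.convexHull(c)
    q=cv2.approxPolyDP(hull,e*cv2.arcLength(hull,True),True).reshape(-1,2)
    return cv2.contourArea(c),q,m
if __name__=='__main__':
    s=cam('side');d=cam('top')
    hs=cv2.cvtColor(s['img'],cv2.COLOR_RGB2HSV);ht=cv2.cvtColor(d['img'],cv2.COLOR_RGB2HSV)
    print(hs[170,[268,271,272,273,274,280,285,286,287,288,290]].tolist(),hs[174:186,280].tolist())
    print('S top sat');print(ht[244:268,216:236,1]);print('V');print(ht[244:268,216:236,2])
    print(quad(s,(262,298,157,190),(90,20,40),(130,255,255))[:2])
    print(quad(s,(262,298,130,162),(8,60,40),(22,255,255))[:2])
E
python3 m.py
```

```text
[[17, 111, 204], [17, 115, 208], [17, 113, 191], [13, 52, 113], [90, 3, 88], [12, 14, 88], [90, 6, 81], [13, 51, 115], [16, 114, 210], [17, 111, 205], [17, 115, 201]] [[10, 17, 91], [0, 3, 87], [11, 30, 93], [15, 17, 91], [6, 14, 90], [103, 22, 80], [16, 113, 174], [17, 112, 209], [17, 110, 206], [17, 110, 204], [17, 116, 203], [16, 113, 206]]
S top sat
[[ 92  93  95 105 117 114 102 104 105  98  98 105 118 120 112 107 109 108
  110 111]
 [ 92  96  99 101 117 121 100 113 111 104 113 105 103 118 107 108 112 109
  109 110]
 [ 91  93 100 105 110 119 110 102 113 105 113 108 125  83  82 106 110 110
  107 108]
 [ 93  93 100 103 106 103 108 110 100 108 111  94 127  64  20 101 112 112
  110 111]
 [ 94  96 108 100 103 110 111 119 104 105  94 102 119  52   7 123 129 122
  121 122]
 [100 103 101 109 112 101 108 110 108 110 103 119 127  41   7 138 140 136
  143 144]
 [ 98 108  97  98 104 101 103 105 109 108 103 125 107  21  28 137 147 139
  143 141]
 [ 98 103 101 104 110 106 101 111 111 116 103 136  89  21  48 140 139 146
  144 137]
 [ 23  38  82  95 108 110 109 106 101 109 109 133  68  14  81 14
[... 2994 characters left out ...]
115]
 [122 109 108 112 109 108 109 111 105  83  58  41  40  41  45  87  95 103
  107 111]
 [120 111 110 111 111 110 108 108 101  95  71  47  41  40  50  78  86  92
  103 108]
 [121 108 105 110 111 111 109 109  98  92  68  43  39  39  56  53  54  77
  103 108]
 [120 114 110 109 110 111 111 111  97  92  65  41  38  39  65  60  53 100
  111 109]]Traceback (most recent call last):
  File "m.py", line 13, in <module>
    print(quad(s,(262,298,157,190),(90,20,40),(130,255,255))[:2])
          ~~~~^^^^^^^^^^^^^^^^^^^^^^^^^^^^^^^^^^^^^^^^^^^^^^
  File "m.py", line 5, in quad
    c=max(cv2.findContours(m,0,2)[0],key=cv2.contourArea); hull=cv2.convexHull(c)
ValueError: max() iterable argument is empty
```

```bash
cat > n.py <<'E'
from m import *
s=cam('side');d=cam('top')
a,q,m=quad(s,(262,298,163,190),(0,0,40),(179,60,140),.04);print(a,q.tolist())
ys,xs=np.nonzero(m); print([(r,xs[ys==r].min(),xs[ys==r].max()) for r in (165,168,171,174,177,178,179,180,181) if (ys==r).any()])
cols={c:int(ys[xs==c].max()) for c in range(270,290) if (xs==c).any()};print(cols)
# shared lower edge of the -y broad face, corners A (small x), B (large x)
S=[(273,179.5),(286.5,180.5)];T=[(227.3,264.3),(230.6,246.8)]
P=tri(s,S,d,T);print('edge corners',P, 'mid',P[:,:3].mean(0),'len',np.linalg.norm(P[0,:3]-P[1,:3]),'az',np.degrees(np.arctan2(P[1,1]-P[0,1],P[1,0]-P[0,0])))
o=sensors.observe();r=np.array(o['tool_rot']);G=np.array(o['position'])+.006*r[:,0]
z0=np.array([-.155,-.988,0]);print('pred axis edge',G+.0138*z0-[0,0,.116])
print('edge axis meas',P[:,:3].mean(0)-.0025*z0)
# handle end in top: bright wood
a,q,m=quad(d,(205,222,230,252),(10,60,100),(25,110,255),.05);print('hend',a,q.tolist(),plane(d,q.astype(float),G[2]+.039))
# block top in side view
print('block mouth proj side',proj(s,[.5297,.1796,.12]),'top',proj(d,[.5297,.1796,.12]))
E
python3 n.py
```

```text
199.0 [[286, 164], [287, 179], [275, 181], [274, 164]]
[(165, np.int64(274), np.int64(286)), (168, np.int64(274), np.int64(286)), (171, np.int64(274), np.int64(287)), (174, np.int64(275), np.int64(287)), (177, np.int64(274), np.int64(287)), (178, np.int64(274), np.int64(287)), (179, np.int64(274), np.int64(287)), (180, np.int64(275), np.int64(283)), (181, np.int64(275), np.int64(276))]
{274: 179, 275: 181, 276: 181, 277: 180, 278: 180, 279: 180, 280: 180, 281: 180, 282: 180, 283: 180, 284: 179, 285: 179, 286: 179, 287: 179}
edge corners [[0.5133 0.1726 0.178  0.001 ]
 [0.5513 0.1689 0.167  0.0012]] mid [0.5323 0.1708 0.1725] len 0.03968347958551409 az -5.57975601055064
pred axis edge [0.5321 0.1733 0.1765]
edge axis meas [0.5327 0.1732 0.1725]
hend 165.5 [[219, 235], [218, 249], [206, 249], [206, 239]] [[0.5403 0.1623 0.3315]
 [0.5158 0.1631 0.3315]
 [0.5157 0.1837 0.3315]
 [0.5332 0.1844 0.3315]]
block mouth proj side [[278.4068 195.5924]] top [[228.9029 260.5719]]
```

```bash
python3 - <<'E'
import cv2,numpy as np
s=cv2.imread('pics/side6.png');d=cv2.imread('pics/top4.png')
f=lambda i,x,y:cv2.resize(i[y:y+30,x:x+40],None,fx=10,fy=10,interpolation=cv2.INTER_NEAREST)
cv2.imwrite('pics/z.png',np.hstack([f(s,260,183),f(d,212,243)]))
E
```

```text
(no output)
```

View pics/z.png

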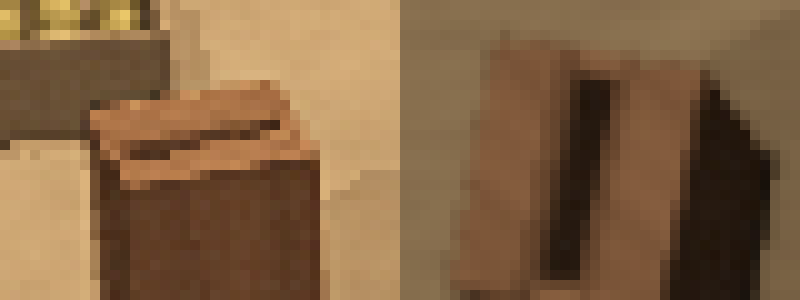

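```bash
python3 - <<'E'
from m import *
s=cam('side');d=cam('top')
S=[(287,190.5),(291.3,198.3),(272,201.3),(268.5,193.3)];T=[(221.5,246.5),(242.3,249),(238.3,274.5),(217,271.5)]
P=tri(s,S,d,T);print(P,P.mean(0),[np.linalg.norm(P[i,:3]-P[i-1,:3])for i in range(4)])
print('slot top-view',plane(d,[(212+19.2-.5,243+7.5-.5),(212+16.2-.5,243+28-.5)],.12))
print('slot side',plane(s,[(260+12.5-.5,183+15.3-.5),(260+28-.5,183+12.3-.5)],.12))
P=tri(s,[(273.3,180.5),(286.6,179.3)],d,[(227.3,264.3),(230.6,246.8)]);print('edge',P,P.mean(0))
state()
E
```

```text
[[0.5619 0.1961 0.1194 0.0033]
 [0.5558 0.1518 0.1181 0.0012]
 [0.5004 0.1584 0.1204 0.0013]
 [0.5078 0.2033 0.1211 0.0038]] [0.5315 0.1774 0.1198 0.0024] [np.float64(0.054660023093192116), np.float64(0.04469466441393348), np.float64(0.05582378655467646), np.float64(0.045515986474097055)]
slot top-view [[0.5526 0.1765 0.12  ]
 [0.5083 0.1815 0.12  ]]
slot side [[0.509  0.1767 0.12  ]
 [0.554  0.1716 0.12  ]]
edge [[0.514  0.1732 0.1744 0.0014]
 [0.5509 0.1681 0.1711 0.002 ]] [0.5325 0.1706 0.1728 0.0017]
t 14.7 G [0.5342 0.1873 0.2922] x [-0.1518 -0.9263 -0.3447] y [ 0.9866 -0.1629  0.0032] F [ 0.4416  0.5825 -1.4447] w 0.027079413414346575 q [ 25.9485  42.0957  56.4941 -61.1785 118.9671  22.8471]
```

```bash
cat > w.py <<'E'
from h import *
import sys
r=np.array(sensors.observe()['tool_rot']); v=np.array(eval(sys.argv[1]))
print(np.round(r.T@np.array(v).T/25,3).T.tolist()); state()
E
python3 w.py '[[-2,5.5,0],[-2,5.5,-46],[0,0,-10]]'
```

```text
[[-0.192, -0.115, -0.07], [0.443, -0.121, -1.797], [0.138, -0.001, -0.375]]
t 14.7 G [0.5342 0.1873 0.2922] x [-0.1518 -0.9263 -0.3447] y [ 0.9866 -0.1629  0.0032] F [ 0.4416  0.5825 -1.4447] w 0.027079413414346575 q [ 25.9485  42.0957  56.4941 -61.1785 118.9671  22.8471]
```

>>> arm_command:
  plan:
    - [[-0.2, -0.12, -0.07, 0, 0, 0], [-0.05, -0.12, -0.5, 0, 0, 0], [0.15, -0.12, -1, 0, 0, 0], [0.3, -0.12, -1.4, 0, 0, 0], [0.44, -0.12, -1.8, 0, 0, 0], [0.44, -0.12, -1.8, 0, 0, 0], [0.44, -0.12, -1.8, 0, 0, 0]]

```text
time_s: 15.4
position: [0.5332, 0.1991, 0.2475]
tool_rot: [[-0.151, 0.987, -0.058], [-0.927, -0.162, -0.339], [-0.344, 0.002, 0.939]]
ft_force: [0.2, -0.3, -1.6]
grip_width: 0.0268
```

```bash
python3 - <<'E'
from h import *
state()
s=cam('side');d=cam('top')
f=lambda i,x,y:cv2.resize(i['img'][y:y+40,x:x+40,::-1],None,fx=10,fy=10,interpolation=cv2.INTER_CUBIC)
cv2.imwrite('pics/g7.png',np.hstack([f(s,260,170),f(d,208,240)]))
E
```

```text
t 15.4 G [0.5323 0.1936 0.2454] x [-0.1514 -0.9268 -0.3436] y [ 0.9868 -0.1621  0.0024] F [ 0.2424 -0.2797 -1.5945] w 0.026807764500514877 q [ 26.4965  44.7234  59.1953 -58.5757 116.759   28.2671]
```

View pics/g7.png

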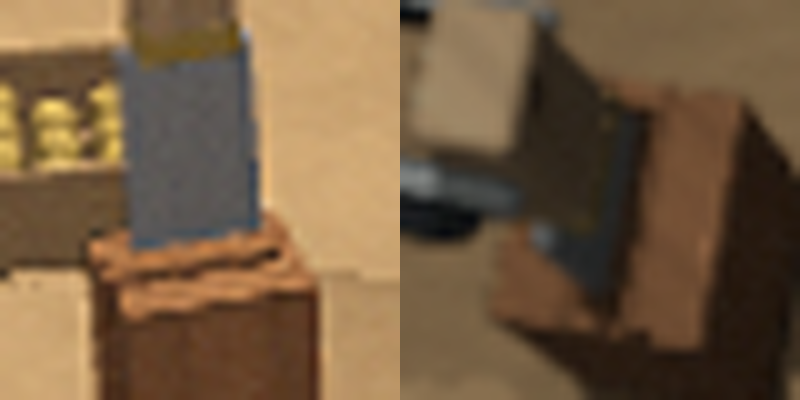

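Blade hangs about 7 mm above the slot and is aligned in both views (side: edge (279,194) over slot (280,196); top: edge inside the dark slot). Descend in steps, watching force.

>>> arm_command:
  plan:
    - [[0.03, 0.02, -0.1, 0, 0, 0], [0.07, 0.02, -0.19, 0, 0, 0], [0.1, 0.02, -0.28, 0, 0, 0], [0.14, 0.02, -0.37, 0, 0, 0], [0.14, 0.02, -0.37, 0, 0, 0]]

```text
time_s: 16.0
position: [0.5336, 0.1989, 0.2373]
tool_rot: [[-0.151, 0.987, -0.057], [-0.927, -0.162, -0.339], [-0.344, 0.002, 0.939]]
ft_force: [0.2, -0.1, -0.7]
grip_width: 0.0264
```

>>> arm_command:
  plan:
    - [[0.03, 0, -0.1, 0, 0, 0], [0.07, 0, -0.19, 0, 0, 0], [0.1, 0, -0.28, 0, 0, 0], [0.1, 0, -0.28, 0, 0, 0]]

```text
time_s: 16.4
position: [0.5336, 0.199, 0.2299]
tool_rot: [[-0.151, 0.987, -0.058], [-0.927, -0.162, -0.339], [-0.344, 0.002, 0.939]]
ft_force: [-0.9, -0.9, -1.5]
grip_width: 0.0263
```

```bash
python3 -c "
from h import *
state()
print(sensors.observe()['wrist_torque'])"
```

```text
t 16.4 G [0.5327 0.1934 0.2278] x [-0.1515 -0.9268 -0.3436] y [ 0.9868 -0.162   0.002 ] F [-0.9174 -0.8831 -1.4729] w 0.026307392089809728 q [ 26.4691  45.7498  60.1387 -57.7603 115.7004  30.0954]
[ 0.5686 -0.1104 -0.0172]
```

No contact force at about 11 mm depth, so the blade is in. About 49 mm remains.

>>> arm_command:
  plan:
    - [[0.05, 0, -0.13, 0, 0, 0], [0.1, 0, -0.26, 0, 0, 0], [0.14, 0, -0.38, 0, 0, 0], [0.19, 0, -0.51, 0, 0, 0], [0.21, 0, -0.56, 0, 0, 0], [0.21, 0, -0.56, 0, 0, 0]]

```text
time_s: 17.0
position: [0.5336, 0.1989, 0.2151]
tool_rot: [[-0.151, 0.987, -0.058], [-0.927, -0.162, -0.339], [-0.344, 0.002, 0.939]]
ft_force: [0.3, -0.8, -0.6]
grip_width: 0.0269
```

>>> arm_command:
  plan:
    - [[0.05, 0, -0.13, 0, 0, 0], [0.1, 0, -0.26, 0, 0, 0], [0.14, 0, -0.38, 0, 0, 0], [0.19, 0, -0.51, 0, 0, 0], [0.21, 0, -0.56, 0, 0, 0], [0.21, 0, -0.56, 0, 0, 0]]

```text
time_s: 17.6
position: [0.5337, 0.1987, 0.2001]
tool_rot: [[-0.151, 0.987, -0.058], [-0.927, -0.162, -0.339], [-0.344, 0.002, 0.939]]
ft_force: [-0.6, -0.3, -1.2]
grip_width: 0.0262
```

>>> arm_command:
  plan:
    - [[0.05, 0, -0.13, 0, 0, 0], [0.1, 0, -0.26, 0, 0, 0], [0.14, 0, -0.38, 0, 0, 0], [0.17, 0, -0.45, 0, 0, 0], [0.17, 0, -0.45, 0, 0, 0]]

```text
time_s: 18.1
position: [0.5336, 0.1986, 0.188]
tool_rot: [[-0.151, 0.987, -0.058], [-0.927, -0.162, -0.339], [-0.344, 0.002, 0.939]]
ft_force: [0.5, 0.2, -1.0]
grip_width: 0.0266
```

>>> arm_command:
  plan:
    - [[0.015, 0, -0.04, 0, 0, 0], [0.03, 0, -0.08, 0, 0, 0], [0.03, 0, -0.08, 0, 0, 0]]

```text
time_s: 18.4
position: [0.5337, 0.1986, 0.1861]
tool_rot: [[-0.151, 0.987, -0.058], [-0.927, -0.162, -0.339], [-0.344, 0.002, 0.939]]
ft_force: [0.0, 0.5, -1.2]
grip_width: 0.0265
```

>>> arm_command:
  plan:
    - [[0.015, 0, -0.04, 0, 0, 0], [0.03, 0, -0.08, 0, 0, 0], [0.03, 0, -0.08, 0, 0, 0]]

```text
time_s: 18.7
position: [0.5337, 0.1986, 0.1839]
tool_rot: [[-0.151, 0.987, -0.058], [-0.927, -0.162, -0.339], [-0.344, 0.002, 0.939]]
ft_force: [-0.1, 0.1, -1.3]
grip_width: 0.0265
```

>>> arm_command:
  plan:
    - [[0.015, 0, -0.04, 0, 0, 0], [0.03, 0, -0.08, 0, 0, 0], [0.03, 0, -0.08, 0, 0, 0]]

```text
time_s: 19.0
position: [0.5337, 0.1986, 0.1818]
tool_rot: [[-0.151, 0.987, -0.058], [-0.927, -0.162, -0.339], [-0.344, 0.002, 0.939]]
ft_force: [0.1, -0.2, -1.7]
grip_width: 0.0263
```

>>> arm_command:
  plan:
    - [[0.015, 0, -0.04, 0, 0, 0], [0.015, 0, -0.04, 0, 0, 0], [0.015, 0, -0.04, 0, 0, 0]]

```text
time_s: 19.3
position: [0.5337, 0.1986, 0.1809]
tool_rot: [[-0.151, 0.987, -0.058], [-0.927, -0.162, -0.339], [-0.344, 0.003, 0.939]]
ft_force: [0.3, -0.1, -0.9]
grip_width: 0.0264
```

>>> arm_command:
  plan:
    - [[0.015, 0, -0.04, 0, 0, 0], [0.015, 0, -0.04, 0, 0, 0], [0.015, 0, -0.04, 0, 0, 0]]

```text
time_s: 19.6
position: [0.5337, 0.1986, 0.1805]
tool_rot: [[-0.151, 0.987, -0.059], [-0.927, -0.162, -0.338], [-0.344, 0.004, 0.939]]
ft_force: [-0.0, 0.2, 5.1]
grip_width: 0.0263
```

Contact (5 N) at the predicted home height. Let go, then withdraw along the tool axis.

>>> arm_command:
  plan:
    - [[0, 0, 0, 0, 0, 0], [0, 0, 0, 0, 0, 0], [0, 0, 0, 0, 0, 0], [0, 0, 0, 0, 0, 0], [0, 0, 0, 0, 0, 0]]
  jaw: 0.4

```text
time_s: 20.1
position: [0.5337, 0.1986, 0.1797]
tool_rot: [[-0.151, 0.987, -0.058], [-0.927, -0.162, -0.339], [-0.344, 0.002, 0.939]]
ft_force: [0.4, 0.3, 0.1]
grip_width: 0.0514
```

>>> arm_command:
  plan:
    - [[-0.4, 0, 0, 0, 0, 0], [-0.8, 0, 0, 0, 0, 0], [-1.5, 0, 0, 0, 0, 0], [-2.5, 0, 0, 0, 0, 0], [-3.5, 0, 0, 0, 0, 0], [-4.5, 0, 0, 0, 0, 0], [-5, 0, 1.5, 0, 0, 0], [-5, 0, 3, 0, 0, 0], [-5, 0, 3, 0, 0, 0]]

```text
time_s: 21.0
position: [0.5481, 0.2892, 0.2987]
tool_rot: [[-0.148, 0.987, -0.067], [-0.925, -0.162, -0.344], [-0.35, 0.011, 0.937]]
ft_force: [-0.5, 1.1, -0.2]
grip_width: 0.0512
```

```bash
python3 - <<'E'
from m import *
state()
s=cam('side','sideE');d=cam('top','topE')
f=lambda i,x,y:cv2.resize(i['img'][y:y+100,x:x+100,::-1],None,fx=4,fy=4,interpolation=cv2.INTER_CUBIC)
cv2.imwrite('pics/g8.png',np.hstack([f(s,230,140),f(d,180,210)]))
for z in(.12,.215):print(z,proj(s,[.531,.178,z]),proj(d,[.531,.178,z]))
E
```

```text
t 21.0 G [0.5472 0.2837 0.2966] x [-0.1485 -0.925  -0.3498] y [ 0.9867 -0.1625  0.0109] F [-0.5184  1.1389 -0.207 ] w 0.05122902507409115 q [ 32.1064  49.6405  39.5336 -64.1829 128.4884  16.761 ]
0.12 [[279.0641 195.733 ]] [[229.6725 259.9719]]
0.215 [[277.2834 165.0091]] [[221.7431 252.1605]]
```

View pics/g8.png

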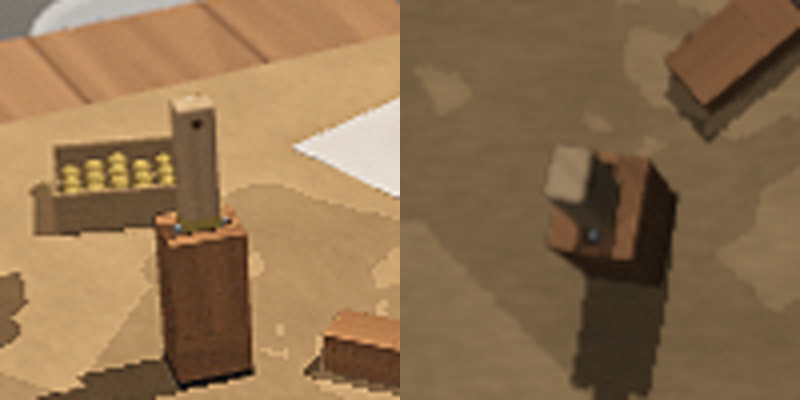

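The handle end sits at px (277,165), exactly where a fully home scraper predicts, and block and scraper look upright. I'll check for stillness, then hand in.

```bash
python3 - <<'E'
from h import *
from rig import workorder
for n in('side','top'):
    a=cv2.imread(f'pics/{n}E.png')[:,:,::-1].astype(int); b=cam(n)['img'].astype(int)
    i0=cv2.imread(f'pics/{n}0.png')[:,:,::-1].astype(int)
    w=(slice(140,250),slice(255,300)) if n=='side' else (slice(240,285),slice(212,250))
    print(n,'block/scraper diff',np.abs(a-b)[w].mean())
    for k,(x,y) in dict(jar=(391,229) if n=='side' else (318,165),box=(259,186) if n=='side' else (127,252),drawer=(445,355) if n=='side' else (498,230)).items():
        print(k,'diff to start',np.abs(b-i0)[y-15:y+15,x-15:x+15].mean().round(1))
workorder.close_job()
E
```

```text
side block/scraper diff 1.9891582491582491
jar diff to start 2.6
box diff to start 5.8
drawer diff to start 4.5
top block/scraper diff 1.0976608187134502
jar diff to start 3.5
box diff to start 22.2
drawer diff to start 2.6
the job is handed in; nothing more can be done
```

The job is handed in after about 21 s of robot time. The block stands on its foot and the scraper is down in its slot with the handle resting on top, and nothing I saw suggests otherwise.

**What I did:**
- **Block:** I gripped the large brown block across its 56 mm faces, turned it 90° and lowered it until it touched the bench. Then I let go and backed away.
- **Scraper:** I gripped it by the handle, turned it blade down and lined it up with the slot in both views. It slid in with no noticeable force.
- **Finish:** I stopped at 5 N of contact, at the predicted home height, then released and withdrew.

**Last checks:**
- **Position:** In the side view, block and scraper look upright. The handle end is within about 1 px (about 3 mm) of where a fully home scraper should be.
- **Stillness:** Two pictures taken shortly apart differ only at about noise level around the block and scraper. The wrist force was about 1 N with the gripper clear.
- **Jar and drawer:** Both match the starting pictures in both views.

**What disagreed:**
- **Mouth position:** The top-view, side-view and triangulated estimates differed by 3–5 mm in y. I aimed between them, and the blade still went in freely.
- **Bench contact:** The block touched down about 3–4 mm lower than I had calculated, so my estimate of where I gripped it was slightly off.
- **Knob box:** It is nearly unchanged in the side view, but the top view differs from the start. The arm or its shadow over the box is the likely cause, but I did not confirm that. I felt no unexpected contact at any point.

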